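# Shut the double-lidded parts case, then hold its outer lid half open

## Task

The small-parts case on the reel-service bench stands open, its outer lid and inner cover both raised. Take the outer lid by its carrying handle and lower it gently, bringing the inner cover down nested in it, until both are fully shut and the small parts are covered; then raise the outer lid alone about halfway (45 degrees), without lifting the inner cover again, so that tools can be laid on the cover. Finish while still holding the outer lid up steadily by its handle (it drops if let go), and leave the other things on the bench where they are.

Things in the scene. Friction and masses are not known exactly. Their poses are not given: they have to be found in the camera images.
- case: Base of the case: an open grey plastic box with compartments of small parts, 150 mm deep (its x), 240 mm wide (its y), 50 mm high, fixed. Origin: centre of its underside, on the bench. Its -x side is the front, towards the robot. The hinge pin of both lids runs along its y at x = +79 mm, 50 mm up.
- lid_hinge (a point): The middle of the hinge pin, 50 mm above the bench; lid and cover both turn about this line, which runs along the case's y. The point turns with the outer lid: its -x points from the pin to the lid's front edge, its z is the outside normal of the lid.
- lid (a joint): Angle of the outer lid, rad: 0 = shut on the base, grows as it opens, 1.57 = upright, stop at 1.95. A grey plastic shell 150 x 240 x 26 mm, 0.37 kg with handle, give or take a fifth. Hinge friction 0.08 Nm: it stays put near upright, but falls shut from below about 1.1 rad when let go. Starts at 1.32 to 1.60.
- handle (a point): Middle of the carrying handle's bar on the outer lid: a straight black round bar 12 mm thick, 102 mm clear between its end arms, parallel to the case's y, 35 mm out from the lid's front wall. 189 mm from the pin along the lid's -x, 13 mm along its z. Topmost part (0.24 m up) while open, 63 mm up when shut. Turns easily in a light grip. Axes as lid_hinge.
- lid_middle (a point): Middle of the outer lid's outer face; x, y, z axes as for lid_hinge.
- cover (a joint): Angle of the inner cover, rad: 0 = shut, flush in the base's rim. A shallow aluminium tray lid 136 x 226 mm, 12 mm high, 70 g; its 20 mm wide lift tab at the front, 80 mm to +y, sticks out 16 mm through a notch in the outer lid. Stiff hinge (0.07 Nm): stays where put. Studs in the outer lid push it down and press it home; nothing pulls it up. Starts at 1.15 to 1.28.
- cover_middle (a point): Middle of the inner cover's upper face (upper when shut); its -x points from the pin to the cover's front edge, its z is the normal (up when shut).
- reel_centre (a point): Bystander: a dark fishing reel, about 100 x 200 x 112 mm with its crank, standing on the bench to the right; the point is 58 mm above the bench.
- grease_pot_centre (a point): Bystander: a small white pot with black cap, 64 mm across, 55 mm high, on the left; the point is half-way up.
- driver: Bystander: a screwdriver 190 mm long lying on the bench on the left.

How it is judged:
By the outcome, as a careful person would: the job done as asked, in the order asked, and still so for the second after the job is handed in, while the arm keeps its last pose, push and grip.
It also fails if it takes over 48 s, if anything falls off the work surface, if the arm or the gripper's body presses on something with over 40 N, if the wrist force passes 120 N, or if a joint passes its speed limit or range.

## Robot

A 6-joint arm with a two-finger parallel gripper is mounted at the origin on the work surface. World frame = base frame: x ahead of the robot, y to its left, z up, the work surface at z = 0. Lengths are in mm, angles in rad, forces in N, time in s.
With the tool pointing down it reaches from about 350 to 975 mm from the base axis. Payload 7.1 kg.
Tool frame: the origin (TCP) lies midway between the tips of the shut fingers; the grasp point (between the pads) lies 19 mm behind it (ctrl.hold_point_z is the distance from the TCP to the grasp point, in mm); x points along the fingers, y is the direction in which the jaws open and shut, and the axes are right-handed (so a half turn about x gives the same grasp; the last joint's range is limited). The gripper opens to 88 mm and grips with 3 to 60 N. Pads are 20 mm wide; open, the fingers measure 115 mm over their backs; the gripper's body (75 mm by 178 mm) begins 61 mm behind the grasp point.
Start: joints at [-1.295, 0.423, 1.63, -0, 1.089, -0.019], TCP at [181.611, -598.015, 222.675] pointing down, gripper open.
Joint ranges: [-3, 3], [-0.9, 2.11], [0.09, 2.58], [-1.31, 4.45], [0.11, 2.69], [-2.54, 2.54]. Speed limits (rad/s): [2.39, 2.39, 3.01, 3.14, 3.14, 3.14].

## Interface

Orientations are given as a rotation vector (axis times angle).
In Python, from workcell import ctrl, get_image, calibration gives the robot as it stands.
- The arm moves only by the tool move_arm, never from a script. Its argument "rows" is a list of rows, each a list of 5 numbers: the shift along the world's x, y, z in mm, then the turn about the world's z in rad, then the closure, from -1 (fully open) to 1 (shut). In form: [[tx, ty, tz, roll, jaw], ...]. A call has 1 to 12 rows; each row is the pose to reach, as a shift and turn from the pose measured when the call began; what a row does not reach only later rows make up. A row lasts 1/8 s, in which the tool goes at most 62.5 mm and 10.7 degrees, less where a joint would pass 70% of its speed; a pose out of reach is approached as far as the arm can. A call with a gripper value outside its range is refused whole. The fingers move at their own pace and stop on an object; the grip force is fixed at half the most. Time passes only in rows, so rows that repeat a pose let the fingers close. It gives the time, the measured TCP pose, the force and the opening at its end, in the units of the state.
- ctrl.get_obs(): the state, without advancing time (a new reading comes with each control period).
- get_image(name): name is "scene" or "top" or "wrist"; returns the picture (384x512x3 uint8, blue, green, red); there is no depth.
- calibration(name): a dict with "fx", "fy", "cx", "cy" (pixels), "view" (4x4, takes a point from world to camera coordinates); the wrist camera has in their place "T_tool_cam" (4x4, takes a point from camera to tool coordinates, whose origin is the TCP and whose axes are the tool frame's). Camera axes: x right, y up, looking along -z (the intrinsics and any distortion apply to the point x, -y, -z); pixel columns grow to the right and rows downward; lengths in mm; the calibration is good to about 2 mm. A picture is of the moment at which its call begins: read the wrist's pose just before it. calibration takes no time and is no camera call.
- ctrl.close_job(): hands the job in, once; it reports no verdict.
The state is a dict: "t": time; "qpos": joint angles; "qvel": joint speeds; "joint_torque": joint torques, N m; "ee_pos": TCP position; "orientation": TCP orientation; "ft_force": force on the tool from outside, world axes, zero at the start; "moment": the same for the moment, N m; "width": finger opening in mm.
Only numpy, scipy, OpenCV 4.12 (cv2) and the standard library are available. Lean on these libraries where they do the work, as an engineer would, in place of code of your own. Each camera call takes 0.05 s, during which the arm holds its last target.

## Working session

There is one attempt and no reset: what is moved stays moved. The work goes in short steps, Python scripts to look and compute and a tool call to move; the robot and the scene stay as the last step left them, time stands still between calls to the robot, and variables do not carry over. Pictures are saved under pics/ and viewed, and the job is handed in when it is done.

Besides the shell and the picture viewer there is one more tool, called as name(argument=value, ...), one argument or row to a line, values as JSON. move_arm: Moves the arm, as the interface text tells. Its arguments: {"type":"object","properties":{"rows":{"type":"array"}},"required":["rows"]}

```bash
ls; mkdir -p pics; python3 - <<'E'
from workcell import ctrl,get_image,calibration
import cv2
print(ctrl.get_obs())
for n in("scene","top","wrist"):
    cv2.imwrite(f"pics/{n}0.png",get_image(n)); print(n,calibration(n))
print(ctrl.hold_point_z)
E
```

```text
pics
{'t': 0.0, 'qpos': array([-1.29500661e+00,  4.23838855e-01,  1.63069395e+00, -6.78463381e-05,
        1.08857944e+00, -1.90144508e-02]), 'qvel': array([-0.00066716,  0.00027423, -0.00146934, -0.00010357, -0.00203863,
       -0.00024464]), 'joint_torque': array([ 2.29672414e-04, -5.44631875e+01, -2.73667413e+01,  6.44427328e-02,
        2.28093902e-02, -1.37008428e-04]), 'ee_pos': array([ 181.44207314, -597.50258608,  221.90138051]), 'orientation': array([ 2.06331977,  0.30799626, -2.06384999]), 'ft_force': array([ 0.63974556, -0.21662715,  0.20534776]), 'moment': array([0.0081713 , 0.00557657, 0.03257848]), 'width': 88.1101763469907}
scene {'fx': 411.7843132279112, 'fy': 411.7843132279112, 'cx': 254.60883943118026, 'cy': 194.88476288663892, 'view': array([[ 8.33958449e-01,  5.51778261e-01, -7.35224586e-03,
        -4.59757121e+02],
       [-4.53010373e-01,  6.92167101e-01,  5.61859686e-01,
         2.13496098e+02],
       [ 3.15110943e-01, -4.65236989e-01,  8.27199878e-01,
        -1.38605326e+03],
       [ 0.00000000e+00,  0.00000000e+00,  0.00000000e+00,
         1.00000000e+0
[... 248 characters left out ...]
 8.00710214e-02,
        -5.66089355e+02],
       [-8.02241353e-02,  8.88582591e-03,  9.96737242e-01,
        -1.40518575e+03],
       [ 0.00000000e+00,  0.00000000e+00,  0.00000000e+00,
         1.00000000e+00]])}
wrist {'fx': 269.11206597618457, 'fy': 269.11206597618457, 'cx': 254.07690413648146, 'cy': 190.92385432459898, 'T_tool_cam': array([[ 3.99167761e-05,  2.88025117e-01, -9.57622854e-01,
        -1.62107814e+02],
       [ 9.99999510e-01,  9.35488260e-04,  3.23050845e-04,
        -2.96461952e-01],
       [ 9.88891695e-04, -9.57622398e-01, -2.88024939e-01,
        -7.92182376e+01],
       [ 0.00000000e+00,  0.00000000e+00,  0.00000000e+00,
         1.00000000e+00]])}
18.700000000000003
```

View pics/scene0.png

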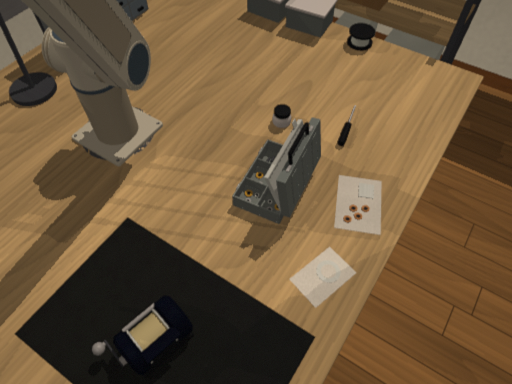

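View pics/top0.png

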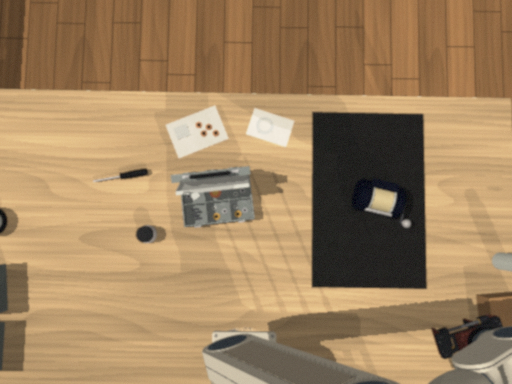

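```bash
python3 - <<'E'
import cv2
a=cv2.imread("pics/top0.png")[150:240,155:275]; cv2.imwrite("pics/top0c.png",cv2.resize(a,None,fx=6.5,fy=6.5,interpolation=cv2.INTER_CUBIC))
a=cv2.imread("pics/scene0.png")[95:225,225:345]; cv2.imwrite("pics/scene0c.png",cv2.resize(a,None,fx=4.6,fy=4.6,interpolation=cv2.INTER_CUBIC))
E
```

```text
(no output)
```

View pics/top0c.png

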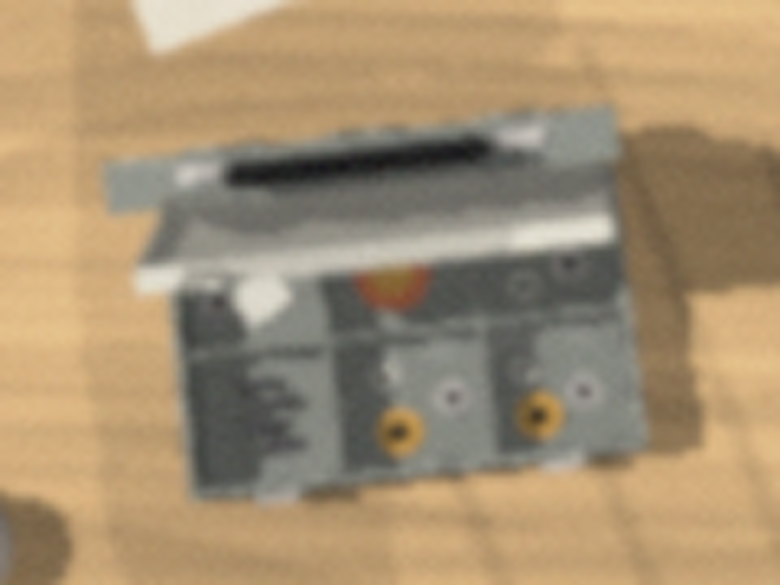

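View pics/scene0c.png

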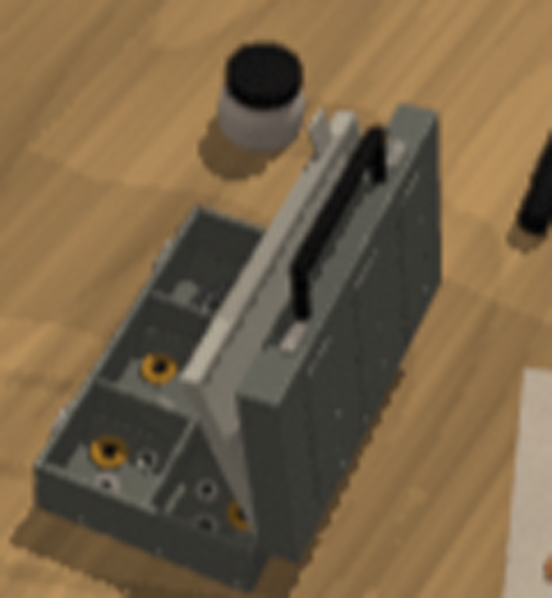

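Both views show the case open, with the lid near upright and the black handle bar on top (top view about (190,177) to (230,173)). I'll fit the case pose and lid angle from these corner readings.

```bash
cat > h.py <<'E'
import numpy as np
from workcell import ctrl,get_image,calibration
from scipy.spatial.transform import Rotation as R
def proj(n,P,c=None):
    c=c or calibration(n); p=(c["view"]@np.append(P,1))[:3]
    return np.array([c["cx"]+c["fx"]*p[0]/-p[2], c["cy"]+c["fy"]*-p[1]/-p[2]])
def c2w(q,P):
    c,s=np.cos(q[2]),np.sin(q[2]); return np.array([q[0]+c*P[0]-s*P[1],q[1]+s*P[0]+c*P[1],P[2]])
def lidpt(th,x,y,z): # x<0 towards front
    return np.array([79+x*np.cos(th)+z*np.sin(th),y,50-x*np.sin(th)+z*np.cos(th)])
def barw(q,th): return c2w(q,lidpt(th,-189,0,13))
E
cat > fit.py <<'E'
from h import *
from scipy.optimize import least_squares
C={n:calibration(n) for n in("top","scene")}
T=lambda u,v:(155+u/6.5,150+v/6.5); S=lambda u,v:(225+u/4.6,95+v/4.6)
B=lambda x,y,z:(lambda th:np.array([x,y,z])); L=lambda x,y,z:(lambda th:lidpt(th,x,y,z))
obs=[("top",T(190,493),B(-75,120,50)),("top",T(645,447),B(-75,-120,50)),
("top",T(228,174),L(-189,51,13)),("top",T(490,148),L(-189,-51,13)),
("top",T(105,165),L(-154,120,26)),("top",T(615,107),L(-154,-120,26)),
("scene",S(298,268),L(-189,-51,13)),("scene",S(377,133),L(-189,51,13)),
("scene",S(278,405),L(-154,-120,26)),("scene",S(243,395),L(-154,-120,0)),
("scene",S(438,112),L(-154,120,26)),("scene",S(400,103),L(-154,120,0)),
("scene",S(35,468),B(-75,-120,50)),("scene",S(200,208),B(-75,120,50))]
f=lambda p:np.concatenate([proj(n,c2w(p,g(p[3])),C[n])-o for n,o,g in obs])
r=least_squares(f,[600,80,0.05,1.4],x_scale=[10,10,.1,.1],loss="soft_l1")
print(r.x.round(3)); print(f(r.x).reshape(-1,2).round(1))
print("bar",barw(r.x,r.x[3]).round(1))
o=ctrl.get_obs(); M=R.from_rotvec(o["orientation"]).as_matrix(); print(M.round(3))
E
python3 fit.py
```

```text
[5.54408e+02 9.83650e+01 1.33000e-01 1.40500e+00]
[[-0.5 -0.5]
 [ 0.2 -1.8]
 [ 2.3 -0.8]
 [-3.6 -0.7]
 [-0.7 -1.4]
 [-0.3 -1.6]
 [ 0.2 -0.7]
 [-1.6  1.4]
 [-0.4  0.2]
 [-2.5 -0.2]
 [-0.2 -0.3]
 [-0.9 -0.1]
 [-0.2 -0.4]
 [-0.7 -0.9]]
bar [614.5 106.4 238.6]
[[-0.     0.291 -0.957]
 [ 0.001 -0.957 -0.291]
 [-1.    -0.001 -0.   ]]
```

move_arm(
  rows=[
    [20, 30, 100, 0.15, -0.2],
    [60, 90, 140, 0.3, -0.2],
    [90, 145, 140, 0.45, -0.2],
    [120, 195, 140, 0.6, -0.2],
    [150, 245, 140, 0.75, -0.2],
    [180, 295, 140, 0.9, -0.2],
    [210, 345, 140, 1.05, -0.2],
    [240, 395, 140, 1.2, -0.2],
    [270, 445, 140, 1.35, -0.2],
    [300, 495, 140, 1.41, -0.2],
    [335, 550, 140, 1.41, -0.2],
    [365, 600, 140, 1.41, -0.2],
  ],
)

```text
t: 1.65
ee_pos: [539.3, -8.6, 362.0]
orientation: [1.109, 1.27, -1.111]
ft_force: [0.2, -1.0, 0.1]
width: 52.5
```

move_arm(
  rows=[
    [35, 55, 0, 0, -0.2],
    [65, 100, 0, 0, -0.2],
    [75, 115, 0, 0, -0.2],
    [75, 115, 0, 0, -0.2],
    [75, 115, 0, 0, -0.2],
  ],
)

```text
t: 2.28
ee_pos: [613.6, 105.0, 362.0]
orientation: [1.109, 1.27, -1.112]
ft_force: [0.7, 0.2, 0.1]
width: 52.6
```

```bash
python3 - <<'E'
from h import *
import cv2
o=ctrl.get_obs(); M=R.from_rotvec(o["orientation"]).as_matrix(); print(o["ee_pos"],o["ft_force"],o["qpos"],M.round(3), np.arctan2(M[1,1],M[0,1]))
w=get_image("wrist"); cv2.imwrite("pics/w1.png",w); np.savez("w1.npz",M=M,p=o["ee_pos"])
s=get_image("scene"); cv2.imwrite("pics/s1.png",cv2.resize(s[60:240,200:380],None,fx=3.2,fy=3.2))
c=calibration("wrist"); X=np.eye(4);X[:3,:3]=M;X[:3,3]=o["ee_pos"]; V=np.linalg.inv(X@c["T_tool_cam"]); c["view"]=V
q=[554.4,98.4,.133];th=1.405
for P in [(-189,-51,13),(-189,51,13),(-154,-120,26),(-154,120,26),(-154,120,0),(-154,-120,0)]: print(P,proj("w",c2w(q,lidpt(th,*P)),c).round(1))
E
```

```text
[613.58759959 105.02985715 361.96690644] [0.66987699 0.21109247 0.09298564] [ 1.50726838e-01  2.98670317e-01  1.48667246e+00 -6.45205148e-04
  1.35809983e+00  1.75996399e-02] [[-0.002  0.991  0.133]
 [-0.001  0.133 -0.991]
 [-1.    -0.002  0.001]] 0.1332633721188421
(-189, -51, 13) [255.3 226.8]
(-189, 51, 13) [255.4 137.1]
(-154, -120, 26) [269.1 264. ]
(-154, 120, 26) [272.5  69.7]
(-154, 120, 0) [249.   70.3]
(-154, -120, 0) [250.1 262.3]
```

View pics/w1.png

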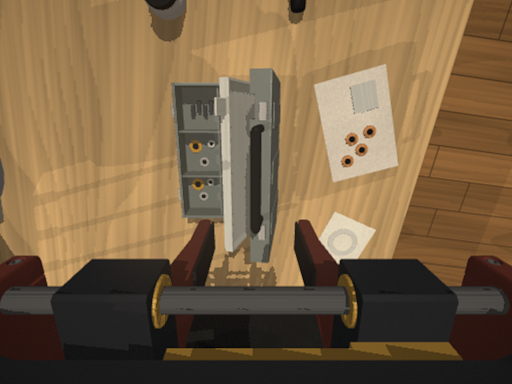

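The wrist view agrees with the fit: the bar runs from (258,125) to (256,233), centred between the jaws, and the lid wall corners are within about 1 px. I'll descend now.

move_arm(
  rows=[
    [2, 3, -40, 0, -0.2],
    [2, 3, -80, 0, -0.2],
    [2, 3, -110, 0, -0.2],
    [2, 3, -130, 0, -0.2],
    [2, 3, -142, 0, -0.2],
    [2, 3, -142, 0, -0.2],
  ],
)

```text
t: 3.12
ee_pos: [615.3, 107.2, 220.1]
orientation: [1.11, 1.27, -1.113]
ft_force: [-0.4, -0.2, 1.1]
width: 52.8
```

```bash
python3 - <<'E'
from h import *
import cv2
print(ctrl.get_obs()["ee_pos"])
w=get_image("wrist"); cv2.imwrite("pics/w2.png",w)
s=get_image("scene"); cv2.imwrite("pics/s2.png",cv2.resize(s[60:240,200:380],None,fx=3.2,fy=3.2))
E
```

```text
[615.32551487 107.17647703 220.10241684]
```

View pics/w2.png

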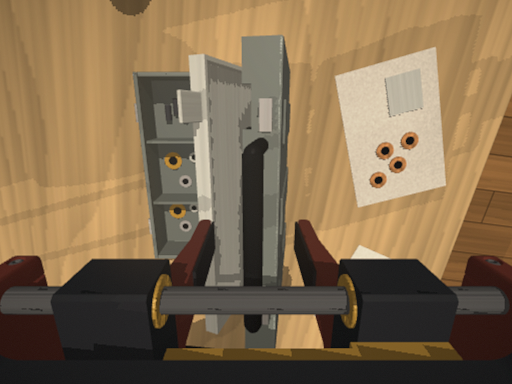

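View pics/s2.png

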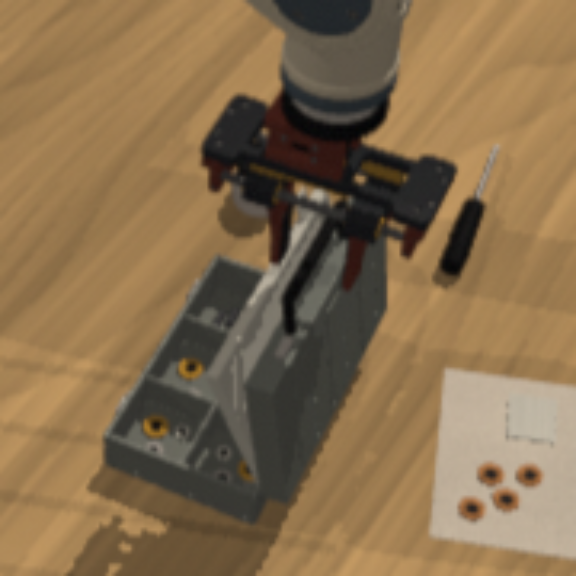

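The bar lies between the fingers, at about column 254 in the wrist view. I'll close on it.

move_arm(
  rows=[
    [0, 0, 0, 0, 0.3],
    [0, 0, 0, 0, 0.7],
    [0, 0, 0, 0, 1],
    [0, 0, 0, 0, 1],
    [0, 0, 0, 0, 1],
    [0, 0, 0, 0, 1],
  ],
)

```text
t: 3.98
ee_pos: [616.2, 107.7, 221.4]
orientation: [1.111, 1.268, -1.111]
ft_force: [0.1, 0.5, 0.7]
width: 11.0
```

```bash
python3 - <<'E'
from h import *
o=ctrl.get_obs();print(o["ee_pos"],o["ft_force"],o["moment"],o["width"])
q=[554.4,98.4,.133];th0=1.405
b0=barw(q,th0)
for th in np.append(np.arange(1.405,-.01,-.1),[0,.7854]): print(round(th,3),(barw(q,th)-b0).round(1))
E
```

```text
[616.16441993 107.65020986 221.38458041] [0.07963154 0.46498974 0.73924499] [ 0.00392517 -0.01291813  0.00887177] 10.986671668358246
1.405 [0. 0. 0.]
1.305 [-18.6  -2.5  -2.8]
1.205 [-36.8  -4.9  -7.4]
1.105 [-54.4  -7.3 -13.9]
1.005 [-71.3  -9.5 -22. ]
0.905 [-87.4 -11.7 -31.9]
0.805 [-102.3  -13.7  -43.3]
0.705 [-116.1  -15.5  -56.2]
0.605 [-128.5  -17.2  -70.4]
0.505 [-139.5  -18.7  -85.7]
0.405 [-148.9  -19.9 -102.1]
0.305 [-156.6  -21.  -119.4]
0.205 [-162.6  -21.8 -137.4]
0.105 [-166.7  -22.3 -155.8]
0.005 [-169.1  -22.6 -174.6]
0.0 [-169.1  -22.6 -175.6]
0.785 [-105.1  -14.1  -45.7]
```

move_arm(
  rows=[
    [-9, -1, -1, 0, 1],
    [-19, -2.5, -3, 0, 1],
    [-28, -3.7, -5, 0, 1],
    [-37, -5, -7.5, 0, 1],
    [-46, -6, -10.5, 0, 1],
    [-54.5, -7.3, -14, 0, 1],
    [-63, -8.4, -18, 0, 1],
    [-71.5, -9.5, -22, 0, 1],
  ],
)

```text
t: 4.97
ee_pos: [543.9, 98.1, 199.1]
orientation: [1.111, 1.269, -1.111]
ft_force: [-0.0, 0.6, 1.9]
width: 11.6
```

```bash
python3 - <<'E'
from h import *
import cv2
o=ctrl.get_obs();print(o["ee_pos"],o["ft_force"],o["moment"],o["width"])
s=get_image("scene"); cv2.imwrite("pics/s3.png",cv2.resize(s[60:240,200:380],None,fx=3.2,fy=3.2))
E
```

```text
[543.87860128  98.13900944 199.12631785] [-0.04117982  0.59998012  1.93781828] [ 0.24412296 -0.48257531 -0.03270258] 11.627113207392044
```

View pics/s3.png

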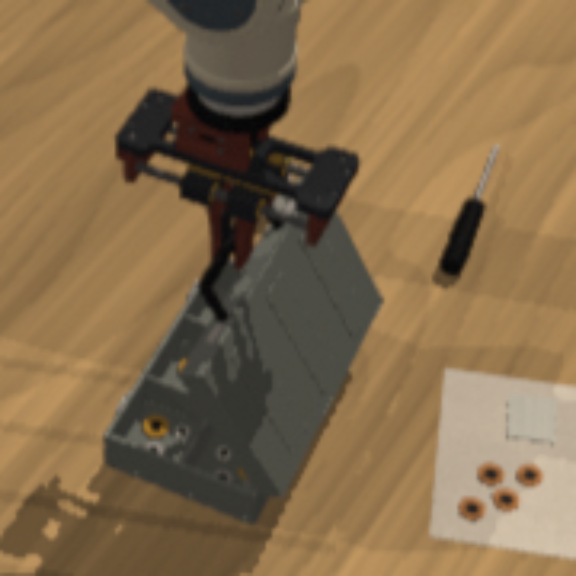

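move_arm(
  rows=[
    [-8.2, -1.1, -4.8, 0, 1],
    [-16.1, -2.2, -9.9, 0, 1],
    [-23.7, -3.2, -15.4, 0, 1],
    [-31, -4.2, -21.3, 0, 1],
    [-38.1, -5.1, -27.6, 0, 1],
    [-44.8, -6, -34.2, 0, 1],
    [-51.2, -6.9, -41.1, 0, 1],
    [-57.2, -7.7, -48.4, 0, 1],
    [-62.9, -8.5, -55.9, 0, 1],
    [-68.2, -9.2, -63.7, 0, 1],
    [-73.1, -9.8, -71.8, 0, 1],
    [-77.6, -10.4, -80.1, 0, 1],
  ],
)

```text
t: 6.52
ee_pos: [464.1, 87.6, 117.7]
orientation: [1.11, 1.271, -1.114]
ft_force: [0.4, 6.0, 0.3]
width: 10.9
```

```bash
python3 - <<'E'
from h import *
import cv2
o=ctrl.get_obs();print(o["ee_pos"],o["ft_force"],o["moment"],o["width"])
q=[554.4,98.4,.133]
for th in np.arange(.405,-.02,-.04): print(round(th,3),(barw(q,th)-barw(q,.405)).round(1))
s=get_image("scene"); cv2.imwrite("pics/s4.png",cv2.resize(s[60:240,200:380],None,fx=3.2,fy=3.2))
E
```

```text
[464.13394183  87.5677805  117.69472712] [0.38627021 6.02581293 0.34937129] [ 0.83392669 -0.23525734 -0.02458725] 10.911512695183365
0.405 [0. 0. 0.]
0.365 [-3.3 -0.4 -6.8]
0.325 [ -6.3  -0.8 -13.7]
0.285 [ -9.1  -1.2 -20.8]
0.245 [-11.5  -1.5 -28. ]
0.205 [-13.7  -1.8 -35.2]
0.165 [-15.6  -2.1 -42.6]
0.125 [-17.2  -2.3 -50. ]
0.085 [-18.5  -2.5 -57.4]
0.045 [-19.5  -2.6 -64.9]
0.005 [-20.2  -2.7 -72.5]
```

View pics/s4.png

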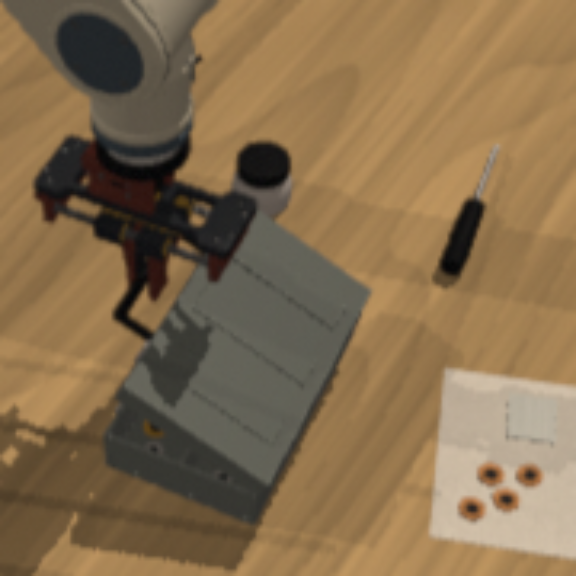

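move_arm(
  rows=[
    [-3.5, 0, -7, 0, 1],
    [-6.5, 0, -14, 0, 1],
    [-9, 0, -21, 0, 1],
    [-11.5, 0, -28, 0, 1],
    [-13.5, 0, -35, 0, 1],
    [-15.5, 0, -42, 0, 1],
    [-17, 0, -49, 0, 1],
    [-18, 0, -54, 0, 1],
    [-19, 0, -59, 0, 1],
    [-19.5, 0, -63, 0, 1],
    [-20, 0, -67, 0, 1],
    [-20, 0, -67, 0, 1],
  ],
)

```text
t: 8.07
ee_pos: [442.5, 86.1, 48.9]
orientation: [1.107, 1.272, -1.116]
ft_force: [-0.0, -10.3, -1.4]
width: 11.3
```

```bash
python3 - <<'E'
from h import *
import cv2
o=ctrl.get_obs();print(o["ee_pos"],o["ft_force"],o["moment"],o["width"])
s=get_image("scene"); cv2.imwrite("pics/s5.png",cv2.resize(s[60:240,200:380],None,fx=3.2,fy=3.2))
E
```

```text
[442.52596223  86.09003721  48.93153267] [ -0.03552014 -10.33864403  -1.3661806 ] [-1.53744288 -0.19526261  0.01751956] 11.30573799111242
```

View pics/s5.png

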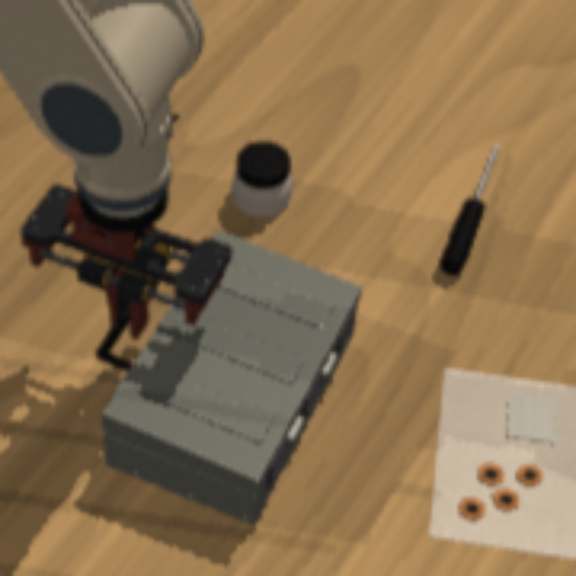

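move_arm(
  rows=[
    [-0.2, -0.7, -1, 0, 1],
    [-0.3, -1.2, -2, 0, 1],
    [-0.3, -1.2, -3, 0, 1],
    [-0.4, -1.2, -4, 0, 1],
    [-0.4, -1.2, -4, 0, 1],
  ],
)

```text
t: 8.75
ee_pos: [442.1, 85.7, 44.7]
orientation: [1.108, 1.272, -1.116]
ft_force: [-0.6, 7.2, -1.5]
width: 11.3
```

```bash
python3 - <<'E'
from h import *
o=ctrl.get_obs();print(o["ee_pos"],o["ft_force"],o["moment"],o["width"])
E
```

```text
[442.13459905  85.67167412  44.71146014] [-0.57010883  7.22862479 -1.4965703 ] [ 1.13989615 -0.19532491 -0.06365562] 11.278842945260575
```

move_arm(
  rows=[
    [0, 0.4, -0.7, 0, 1],
    [0, 0.4, -1.4, 0, 1],
    [0, 0.4, -2.1, 0, 1],
    [0, 0.4, -2.1, 0, 1],
  ],
)

```text
t: 9.25
ee_pos: [441.9, 85.9, 42.4]
orientation: [1.108, 1.272, -1.116]
ft_force: [-0.8, -2.6, -1.2]
width: 11.2
```

```bash
python3 - <<'E'
from h import *
o=ctrl.get_obs();print(o["ee_pos"],o["ft_force"],o["moment"],o["width"])
E
```

```text
[441.88782829  85.89629951  42.44329827] [-0.79866306 -2.6484094  -1.22676446] [-0.36649962 -0.16346019  0.04959076] 11.173578541460719
```

```bash
python3 - <<'E'
from h import *
import cv2
s=get_image("scene"); cv2.imwrite("pics/s6.png",cv2.resize(s[130:235,220:330],None,fx=5.4,fy=5.4,interpolation=cv2.INTER_CUBIC))
w=get_image("wrist"); cv2.imwrite("pics/w6.png",w)
q=[554.4,98.4,.133]
for th in (0,.03):
  for P in [(-154,-120,26),(-154,-120,0),(-154,120,26)]: print(th,P,((proj("scene",c2w(q,lidpt(th,*P)))-[220,130])*5.4).round(1))
E
```

```text
0 (-154, -120, 26) [ 64.4 330.3]
0 (-154, -120, 0) [ 67.  358.3]
0 (-154, 120, 26) [258.8  19.5]
0.03 (-154, -120, 26) [ 65.3 325.8]
0.03 (-154, -120, 0) [ 66.6 353.5]
0.03 (-154, 120, 26) [260.3  14.4]
```

View pics/s6.png

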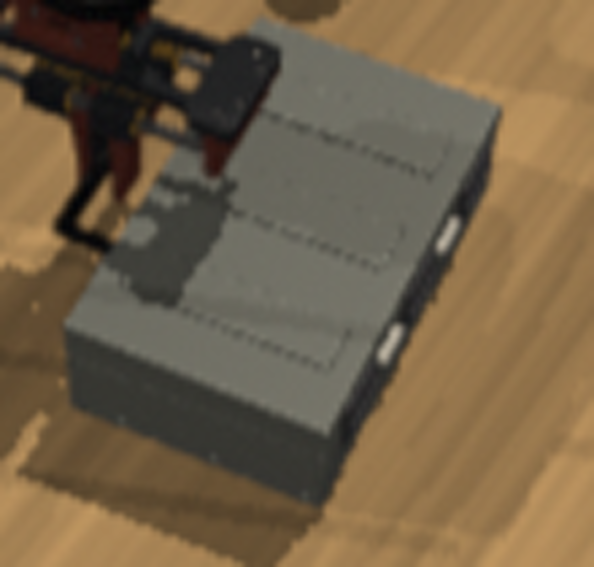

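View pics/w6.png

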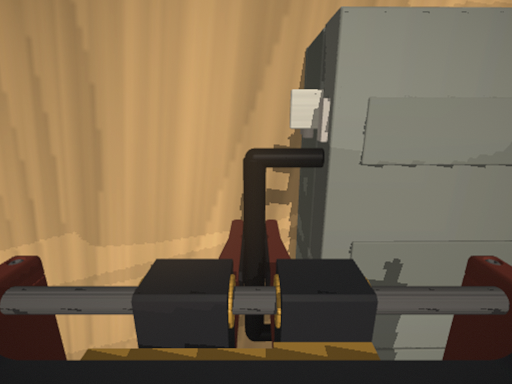

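move_arm(
  rows=[
    [0, -0.1, -0.7, 0, 1],
    [0, -0.1, -1.4, 0, 1],
    [0, -0.1, -2, 0, 1],
    [0, -0.1, -2, 0, 1],
  ],
)

```text
t: 9.85
ee_pos: [441.8, 85.9, 40.4]
orientation: [1.107, 1.273, -1.116]
ft_force: [-0.7, -2.2, -0.3]
width: 11.1
```

```bash
python3 - <<'E'
from h import *
o=ctrl.get_obs();print(o["ee_pos"],o["ft_force"],o["moment"],o["width"])
E
```

```text
[441.7580019   85.85361167  40.40934015] [-0.73292994 -2.22506493 -0.26263755] [-0.09214677 -0.01732178 -0.02351922] 11.062255740879662
```

move_arm(
  rows=[
    [0, 0, -0.5, 0, 1],
    [0, 0, -1, 0, 1],
    [0, 0, -1, 0, 1],
  ],
)

```text
t: 10.22
ee_pos: [441.7, 85.8, 39.3]
orientation: [1.107, 1.273, -1.117]
ft_force: [-1.1, -0.2, -0.6]
width: 11.4
```

move_arm(
  rows=[
    [0, 0, -0.5, 0, 1],
    [0, 0, -1, 0, 1],
    [0, 0, -1, 0, 1],
  ],
)

```text
t: 10.6
ee_pos: [441.7, 85.8, 38.9]
orientation: [1.107, 1.273, -1.117]
ft_force: [-4.0, -2.0, 10.4]
width: 11.2
```

move_arm(
  rows=[
    [0, 0, -0.8, 0, 1],
    [0, 0, -1.5, 0, 1],
    [0, 0, -1.5, 0, 1],
    [0, 0, -1.5, 0, 1],
  ],
)

```text
t: 11.1
ee_pos: [441.7, 85.9, 38.7]
orientation: [1.107, 1.273, -1.116]
ft_force: [-6.3, -0.4, 22.3]
width: 11.2
```

```bash
python3 - <<'E'
from h import *
import cv2
o=ctrl.get_obs();print(o["ee_pos"],o["ft_force"],o["moment"],o["width"])
s=get_image("scene"); cv2.imwrite("pics/s7.png",cv2.resize(s[130:235,220:330],None,fx=5.4,fy=5.4,interpolation=cv2.INTER_CUBIC))
w=get_image("wrist"); cv2.imwrite("pics/w7.png",w)
a=cv2.imread("pics/s6.png").astype(float);b=cv2.imread("pics/s7.png")
X=np.eye(4);X[:3,:3]=R.from_rotvec(o["orientation"]).as_matrix();X[:3,3]=o["ee_pos"]
c=calibration("wrist");c["view"]=np.linalg.inv(X@c["T_tool_cam"])
q=[554.4,98.4,.133]
for th in (0,.03,.06):
  for P in [(-189,51,13),(-154,51,13),(-154,120,26),(-154,120,0)]: print(th,P,proj("w",c2w(q,lidpt(th,*P)),c).round(1))
print("base",proj("w",c2w(q,[-75,120,0]),c),proj("w",c2w(q,[-91,80,52]),c))
E
```

```text
[441.69359141  85.85877811  38.68279114] [-6.32142507 -0.3510575  22.32028365] [-0.28403572  0.90199276 -0.02136558] 11.247452342007985
0 (-189, 51, 13) [260.1 171.8]
0 (-154, 51, 13) [327.1 171.7]
0 (-154, 120, 26) [348.4  11. ]
0 (-154, 120, 0) [331.1  29.5]
0.03 (-189, 51, 13) [261.2 174.2]
0.03 (-154, 51, 13) [330.3 173.8]
0.03 (-154, 120, 26) [354.6   6.8]
0.03 (-154, 120, 0) [333.9  26.8]
0.06 (-189, 51, 13) [262.8 176.9]
0.06 (-154, 51, 13) [334.1 175.9]
0.06 (-154, 120, 26) [361.6   2.2]
0.06 (-154, 120, 0) [337.1  23.8]
base [311.26951094  50.79595473] [295.85878129 113.75438861]
```

View pics/s7.png

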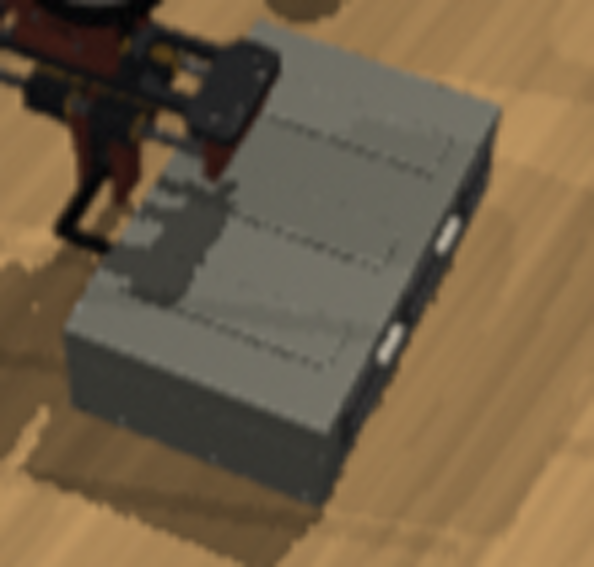

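View pics/w7.png

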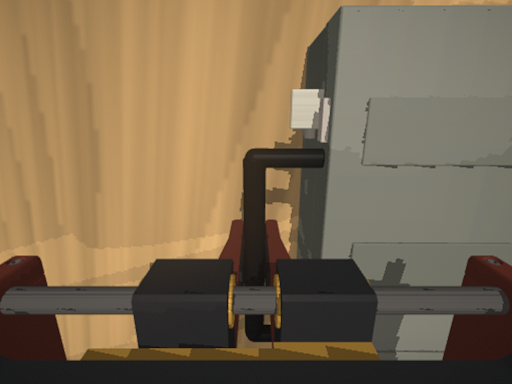

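move_arm(
  rows=[
    [0.3, 0, 4, 0, 1],
    [0.9, 0.1, 9.4, 0, 1],
    [1.4, 0.2, 14, 0, 1],
    [2.2, 0.3, 18.8, 0, 1],
    [4.1, 0.5, 28.1, 0, 1],
    [6.3, 0.8, 37.3, 0, 1],
    [9, 1.2, 46.4, 0, 1],
    [12.2, 1.6, 55.3, 0, 1],
    [15.8, 2.1, 64, 0, 1],
    [19.8, 2.7, 72.6, 0, 1],
    [24.2, 3.2, 80.9, 0, 1],
    [24.2, 3.2, 80.9, 0, 1],
  ],
)

```text
t: 12.7
ee_pos: [464.8, 88.9, 120.2]
orientation: [1.106, 1.274, -1.118]
ft_force: [-8.0, -2.0, 2.6]
width: 11.6
```

```bash
python3 - <<'E'
from h import *
import cv2
o=ctrl.get_obs();print(o["ee_pos"],o["ft_force"],o["moment"],o["width"])
s=get_image("scene"); cv2.imwrite("pics/s8.png",cv2.resize(s[110:235,220:330],None,fx=4.7,fy=4.7,interpolation=cv2.INTER_CUBIC))
w=get_image("wrist"); cv2.imwrite("pics/w8.png",w)
E
```

```text
[464.79045164  88.87408227 120.21911039] [-8.03202388 -1.98156811  2.62353867] [-0.32522526  1.20766764 -0.01244829] 11.581509154425893
```

View pics/s8.png

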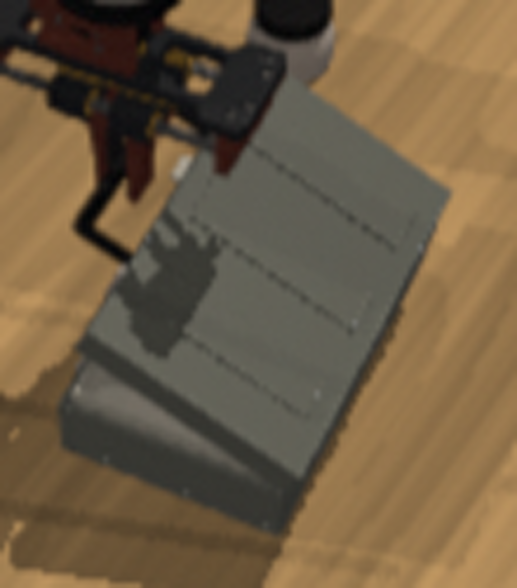

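View pics/w8.png

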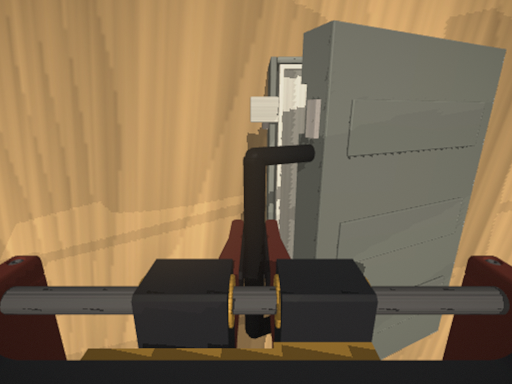

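The cover stays flush in the base, and only the lid is rising. I'll continue to 45°.

move_arm(
  rows=[
    [4.3, 0.7, 8.1, 0, 1],
    [9.4, 1.4, 16, 0, 1],
    [15, 2.1, 23.6, 0, 1],
    [21.1, 2.9, 30.8, 0, 1],
    [27.4, 3.8, 37.8, 0, 1],
    [34.2, 4.7, 44.4, 0, 1],
    [39, 5.3, 49, 0, 1],
    [39, 5.3, 49, 0, 1],
    [39, 5.3, 49, 0, 1],
  ],
)

```text
t: 13.92
ee_pos: [502.3, 93.9, 169.9]
orientation: [1.104, 1.276, -1.121]
ft_force: [-11.5, -3.7, 12.1]
width: 11.2
```

```bash
python3 - <<'E'
from h import *
import cv2
o=ctrl.get_obs();print(o["ee_pos"],o["ft_force"],o["moment"],o["width"])
s=get_image("scene"); cv2.imwrite("pics/s9f.png",s);cv2.imwrite("pics/s9.png",cv2.resize(s[100:225,220:330],None,fx=4.7,fy=4.7,interpolation=cv2.INTER_CUBIC))
w=get_image("wrist"); cv2.imwrite("pics/w9.png",w)
q=[554.4,98.4,.133]
for th in (.7,.785,.87):
  for P in [(-154,-120,26),(-154,-120,0),(0,-120,26),(-4,120,26)]: print(th,P,((proj("scene",c2w(q,lidpt(th,*P)))-[220,100])*4.7).round(1))
X=np.eye(4);X[:3,:3]=R.from_rotvec(o["orientation"]).as_matrix();X[:3,3]=o["ee_pos"]
c=calibration("wrist");c["view"]=np.linalg.inv(X@c["T_tool_cam"])
for th in (.7,.785,.87):
  for P in [(-154,120,26),(-154,120,0),(-4,120,26)]: print(th,P,proj("w",c2w(q,lidpt(th,*P)),c).round(1))
E
```

```text
[502.32849708  93.86351726 169.93107411] [-11.51678014  -3.70568379  12.1114627 ] [-0.70022948  1.92762278 -0.03694597] 11.198188841240228
0.7 (-154, -120, 26) [132.5 366.2]
0.7 (-154, -120, 0) [106.4 377. ]
0.7 (0, -120, 26) [319.2 539.7]
0.7 (-4, 120, 26) [463.9 245.9]
0.785 (-154, -120, 26) [149.5 363.9]
0.785 (-154, -120, 0) [120.1 372.2]
0.785 (0, -120, 26) [321.6 542.1]
0.785 (-4, 120, 26) [466.4 248.1]
0.87 (-154, -120, 26) [167.8 363.1]
0.87 (-154, -120, 0) [135.4 368.8]
0.87 (0, -120, 26) [323.8 544.5]
0.87 (-4, 120, 26) [468.7 250.4]
0.7 (-154, 120, 26) [309.9  35.7]
0.7 (-154, 120, 0) [276.3  44.5]
0.7 (-4, 120, 26) [420.8  64.1]
0.785 (-154, 120, 26) [333.6  31.4]
0.785 (-154, 120, 0) [292.8  40.5]
0.785 (-4, 120, 26) [422.1  64.3]
0.87 (-154, 120, 26) [360.9  27.1]
0.87 (-154, 120, 0) [312.7  36.4]
0.87 (-4, 120, 26) [423.1  64.6]
```

View pics/s9.png

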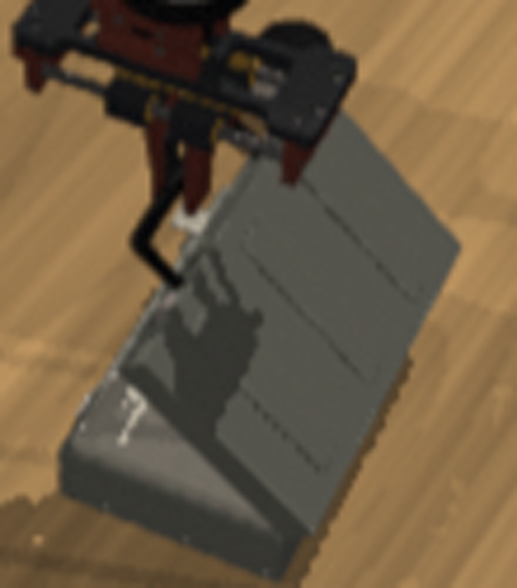

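View pics/w9.png

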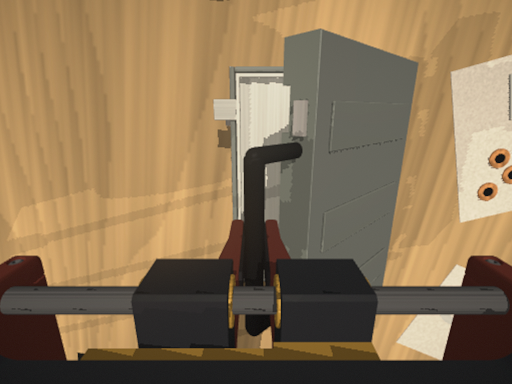

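move_arm(
  rows=[
    [0, 0, 1.5, 0, 1],
    [0, 0, 3, 0, 1],
    [0, 0, 4, 0, 1],
    [0, 0, 4, 0, 1],
  ],
)

```text
t: 14.52
ee_pos: [506.7, 94.4, 174.4]
orientation: [1.109, 1.27, -1.114]
ft_force: [11.8, -0.8, -16.2]
width: 11.3
```

```bash
cat > look.py <<'E'
from h import *
import cv2,sys
k=sys.argv[1]
o=ctrl.get_obs();print(o["t"],o["ee_pos"],o["ft_force"],o["moment"],o["width"])
s=get_image("scene"); cv2.imwrite(f"pics/s{k}f.png",s);cv2.imwrite(f"pics/s{k}.png",cv2.resize(s[100:225,220:330],None,fx=4.7,fy=4.7,interpolation=cv2.INTER_CUBIC))
w=get_image("wrist"); cv2.imwrite(f"pics/w{k}.png",w); cv2.imwrite(f"pics/w{k}c.png",cv2.resize(w[10:170,200:440],None,fx=3.3,fy=3.3,interpolation=cv2.INTER_CUBIC))
q=[554.4,98.4,.133]
X=np.eye(4);X[:3,:3]=R.from_rotvec(o["orientation"]).as_matrix();X[:3,3]=o["ee_pos"]
c=calibration("wrist");c["view"]=np.linalg.inv(X@c["T_tool_cam"])
for th in (.7,.785,.87):
  for P in [(-154,120,26),(-154,120,0),(-4,120,26)]: print(th,P,proj("w",c2w(q,lidpt(th,*P)),c).round(1))
print("base front +y",proj("w",c2w(q,[-75,120,50]),c))
E
python3 look.py 10
```

```text
14.525 [506.70304618  94.42068469 174.38159884] [ 11.82489476  -0.77771222 -16.16794879] [-0.06532883 -1.95167735  0.02531627] 11.250757967792566
0.7 (-154, 120, 26) [300.3  37.9]
0.7 (-154, 120, 0) [268.4  46.2]
0.7 (-4, 120, 26) [411.1  65.1]
0.785 (-154, 120, 26) [322.8  33.9]
0.785 (-154, 120, 0) [284.1  42.4]
0.785 (-4, 120, 26) [412.4  65.4]
0.87 (-154, 120, 26) [348.6  29.9]
0.87 (-154, 120, 0) [303.   38.6]
0.87 (-4, 120, 26) [413.5  65.6]
base front +y [226.59946498  69.25122816]
```

View pics/w10c.png

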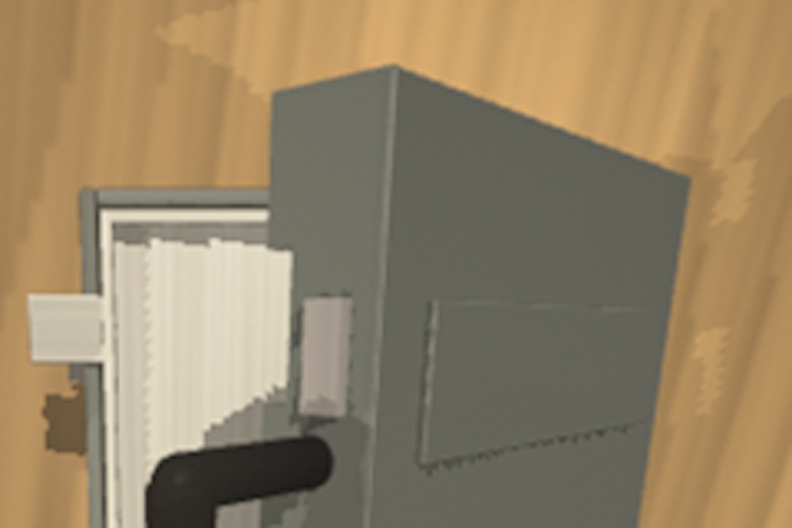

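move_arm(
  rows=[
    [0.3, 0, -0.4, 0, 1],
    [0.6, 0, -0.8, 0, 1],
    [0.6, 0, -0.8, 0, 1],
    [0.6, 0, -0.8, 0, 1],
  ],
)

```text
t: 15.12
ee_pos: [506.8, 94.4, 174.2]
orientation: [1.108, 1.271, -1.115]
ft_force: [-7.0, -2.0, 4.0]
width: 11.1
```

```bash
python3 look.py 11
```

```text
15.125 [506.82490534  94.42233311 174.19440047] [-7.01915922 -2.01183759  3.95355815] [-0.42901865  0.99128701 -0.03922806] 11.135199197339286
0.7 (-154, 120, 26) [300.1  37.8]
0.7 (-154, 120, 0) [268.2  46.1]
0.7 (-4, 120, 26) [411.3  65.1]
0.785 (-154, 120, 26) [322.6  33.8]
0.785 (-154, 120, 0) [284.   42.3]
0.785 (-4, 120, 26) [412.6  65.3]
0.87 (-154, 120, 26) [348.4  29.7]
0.87 (-154, 120, 0) [302.9  38.4]
0.87 (-4, 120, 26) [413.7  65.5]
base front +y [226.61375452  69.23063962]
```

View pics/w11c.png

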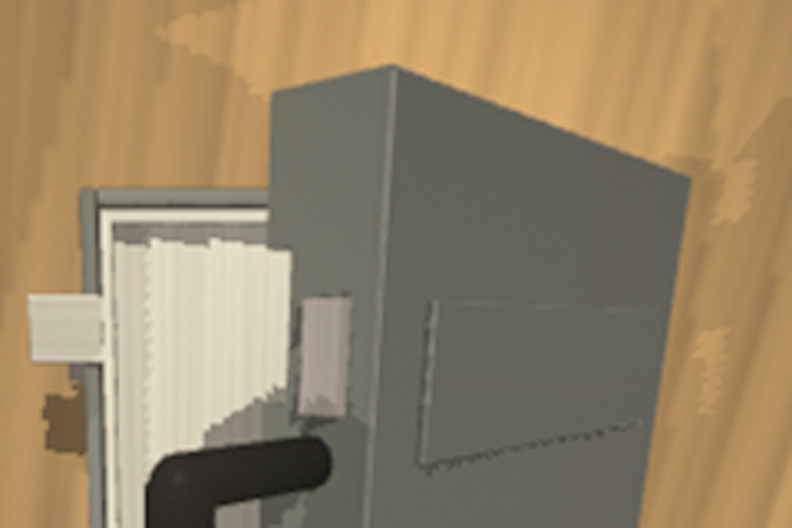

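View pics/s11f.png

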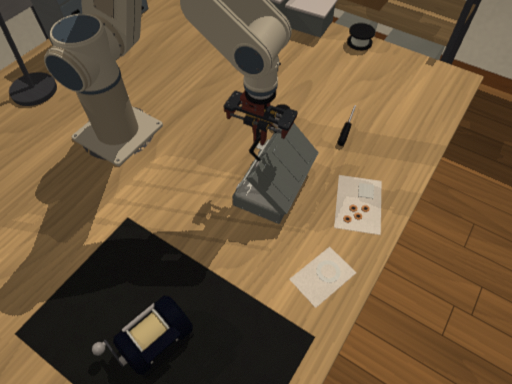

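View pics/s11.png

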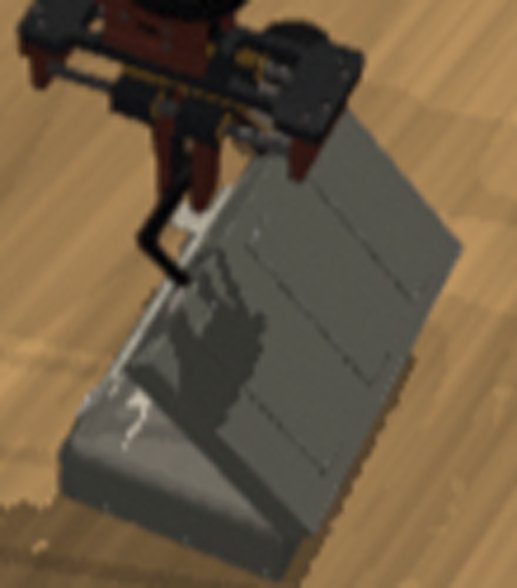

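move_arm(
  rows=[
    [-0.2, 0, 0.1, 0, 1],
    [-0.2, 0, 0.1, 0, 1],
    [-0.2, 0, 0.1, 0, 1],
    [-0.2, 0, 0.1, 0, 1],
    [-0.2, 0, 0.1, 0, 1],
    [-0.2, 0, 0.1, 0, 1],
  ],
)

```text
t: 15.98
ee_pos: [506.8, 94.4, 174.3]
orientation: [1.109, 1.271, -1.115]
ft_force: [0.6, -2.6, -2.8]
width: 11.1
```

```bash
python3 - <<'E'
from h import *
import cv2
o=ctrl.get_obs();print(o["t"],o["ee_pos"],o["ft_force"],o["width"],abs(o["qvel"]).max())
a=cv2.imread("pics/w11.png").astype(int); b=get_image("wrist").astype(int); print(abs(a-b).mean())
print(ctrl.close_job())
E
```

```text
15.975 [506.83688467  94.44508998 174.29683446] [ 0.58153683 -2.61516522 -2.78540447] 11.094739247727189 0.0007992065764279933
0.7712436252170138
the job is handed in; nothing more can be done
None
```

I shut the case by its handle, lid and cover together. I then raised the outer lid alone to about 45° and handed the job in at 16 s, still holding the lid by the bar.

- **Closing:** I lowered the lid along its arc until it met a firm stop, then pressed it down with about 22 N to seat the cover. The closed seam looked even.
- **Raising:** The last full views showed the cover flush in the base rim and the reel, pot and driver looking undisturbed. By the wrist picture, the lid stands at about 0.785 rad, give or take about 0.02.
- **Holding:** The last reading was steady, with the bar gripped at 11 mm and about 4 N on the wrist.

These checks disagreed or gave surprises:
- **Stop height:** Firm contact came about 5 mm lower than my model predicted, probably because the bar sat off-centre in the pads or slipped a little. By tool travel alone, the lid would be at 46–47°.
- **Side forces:** I saw brief sideways and radial forces of up to about 20 N on the way, and eased them before handing in.
- **Cover angle:** I judged the cover shut by its flush look and the hard stop, and did not measure its angle.

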